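# Wind up a star-wheel clamp on a weld coupon

## Task

Lay the longer of the two weld coupons flat on the bed of the blue clamp, lengthwise and centred, between the steel jaw and the end stop, and let go of it. Then wind the star wheel clockwise (as seen from the robot), pushing one spoke after another over the top with the side of the closed gripper, until the coupon is nipped firmly between jaw and stop: stop when the push at a spoke's end has risen to about one and a half times what the free-running wheel needs, and never shove a spoke hard or overtighten. Leave the other things on the table where they are.

Things in the scene. Friction and masses are not known exactly. Their poses are not given: they have to be found in the camera images.
- coupon_long: the longer weld coupon, a grey steel plate 50 x 100 x 10 mm, 0.39 kg, a low weld bead across its middle (12 mm thick there). Origin at the centre of its underside, z up, long side along its y. It starts flat on the table, right of the clamp, in either of two places.
- coupon_short: bystander: the shorter weld coupon, a grey-brown steel plate 40 x 80 x 12 mm, in the other of the two places; origin as above. Not to be moved (30 mm).
- clamp: blue clamp bolted to the table. Origin on the table straight below the wheel's centre, z up, x along the screw, away from the robot, y to the left (yaw within 0.2). Base plate 110 mm wide, 14 mm thick, x 25 to 260 mm. Bearing block of the screw: x 30 to 56 mm, 56 mm wide, top at z 124 mm.
- bed_middle (a point): middle of the bed's top, at clamp x 165 mm, z 75 mm, axes as the clamp. The bed is 44 mm wide, narrower than the coupon, so fingers pass beside it. The end stop (dark steel block with yellow band, 44 mm wide, 34 mm above the bed) stands on it with its near face somewhere between clamp x 219 and 226 mm; its place is not measured.
- jaw_face (a point): foot of the jaw's face, mid-width, on the bed's top (z 75 mm), axes as the clamp. At the start the slot between jaw face and end stop is 7 to 19 mm longer than the coupon.
- jaw: the steel jaw, a plate 7 mm thick, 44 mm wide, 44 mm high, origin as jaw_face, on disc springs (20 N/mm) before the dark nut slide (29 mm more). It pushes the coupon towards the clamp's +x against the end stop. Right tightness is 25 to 60 N on the coupon, 40 is best; over 75 N is overtight, a fault. From first bite to 40 N the wheel turns about 0.33 rad.
- star_wheel (a joint): wheel angle (rad) about the clamp's x axis. Grows as it tightens: clockwise seen from the robot, spokes go over the top towards the clamp's -y. At 0 one spoke points straight up. Drives the jaw 6 mm per rad: jaw_face at clamp x = 105 mm + 6 mm/rad x angle, until it bites. Ends at 5.6. It stays where it is left.
- wheel_center (a point): centre of the star wheel, z 97 mm, axes as the clamp. Turning it takes 0.42 N m of drag at any angle (about 5.5 N square to a spoke at its ball), plus 0.006 N m for each N of jaw force: 0.66 N m, about 8.5 N at the ball, when rightly tight. The hub has 18 mm radius.
- spokes: six equal spokes, 60 degrees apart, in the plane clamp x = 0: steel rods 10 mm thick with polished red balls of 26 mm diameter centred 76 mm from the axis (89 mm to their ends); smooth: they slide on the gripper with a friction of 0.2 to 0.5. Origin at the wheel's centre; turns with the wheel. Pushing a spoke with over 25 N is a fault.
- bolt: bystander: M16 hex bolt lying, 27 x 66 x 24 mm
- nozzle: bystander: copper gas nozzle lying, 66 x 26 x 26 mm
- magnet: bystander: red magnet square, 75 x 75 x 16 mm. It lies left of the clamp; beyond it, farther left, a steel plate stands upright on the table (about x 0.45, y 0.55 m) and the yellow extraction hood hangs low (x 0.6 to 0.8, y 0.25 to 0.5 m): fixed, keep arm and gripper clear, go over the plate high (above 0.35 m).
- nut: bystander: M16 nut, 24 x 27 x 13 mm
Mind the look-alikes: they are no part of the job. What is shaped like the coupon_long but green or purple is not meant.

How it is judged:
By the outcome, as a careful person would: the job done as asked, in the order asked, and still so for the second after the job is handed in, with the robot touching nothing.
It also fails if it takes over 72 s, if anything falls off the work surface, if the arm or the gripper's body presses on something with over 40 N, if the wrist force passes 120 N, or if a joint passes its speed limit or range.

## Robot

A 6-joint arm with a two-finger parallel gripper is mounted at the origin on a cart in front of the work surface, level with it; the furniture and walls round the work are solid. World frame = base frame: x ahead of the robot, y to its left, z up, the work surface at z = 0. Lengths are in m, angles in rad, forces in N, time in s.
With the tool pointing down it reaches from about 0.375 to 0.925 m from the base axis. Payload 5.7 kg.
Tool frame: the origin (TCP) lies midway between the tips of the shut fingers; the grasp point (between the pads) lies 19 mm behind it (bot.tcp_to_grasp is the distance from the TCP to the grasp point, in m); z points along the fingers, y is the line along which they close (so a half turn about z gives the same grasp; the last joint's range is limited). The gripper opens to 85 mm and grips with 20 to 120 N. Pads are 22 mm wide; open, the fingers measure 114 mm over their backs; the gripper's body (76 mm by 85 mm) begins 54 mm behind the grasp point. The pads swing forward as they close: fully open they stand 13 mm farther back than shut.
Start: joints at [1.212, 0.359, 1.51, -0, 1.272, -0.115], TCP at [0.145, 0.582, 0.231] pointing down, gripper open.
Joint ranges: [-2.97, 2.97], [-1.01, 2.36], [0.21, 2.38], [-0.96, 4.11], [0.2, 2.71], [-2.98, 2.98]. Speed limits (rad/s): [2.39, 2.39, 3.14, 3.14, 3.14, 3.14].

## Interface

Orientations are given as a unit quaternion [x, y, z, w].
In Python, from workcell import bot, viewer, cut_out gives the robot as it stands. The module is installed in compiled form; this text tells all that it offers.
- The arm moves only by the tool carry_out, never from a script. Its arguments are lists of equal length, an entry for each row: "angular": the turn, a rotation vector about the world's x, y, z in normalised numbers (1 is 180 degrees), a list of three; "delta_pos": the shift along the world's x, y, z in fractions of the full range, 1 being 0.6 m, a list of three; "jaw": the opening, from -1 (shut) to 1 (fully open). A call has 1 to 5 rows; each row is the pose to reach, as a shift and turn from the pose commanded when the call began; what a row does not reach only later rows make up. A row lasts 1/8 s, in which the tool goes at most 62.5 mm and 10.7 degrees, less where a joint would pass 70% of its speed; a pose out of reach is approached as far as the arm can. A shift or turn number past 1, either way, is cut back to 1. A call with a gripper value outside its range is refused whole. The fingers move at their own pace and stop on an object; "force" is the grip in N (left out, the last holds). Time passes only in rows, so rows that repeat a pose let the fingers close. It gives the time, the measured TCP pose, the force, the opening and the grip force at its end, in the units of the state.
- bot.get_state(): the state, without advancing time (a new reading comes with each control period).
- viewer.get_image(name): name is "scene" or "top" or "wrist"; returns a dict with "color" (420x560x3 uint8, red, green, blue), "fx", "fy", "cx", "cy" (pixels), "eye" and "rotation" of the camera in the world. Camera axes: x right, y up, looking along -z (the intrinsics and any distortion apply to the point x, -y, -z); pixel columns grow to the right and rows downward; lengths in m; the calibration is good to about 2 mm. A picture is of the moment at which its call begins. There is no depth.
- bot.sign_off(): hands the job in; it is judged then, once.
Trained networks look in the newest picture that a camera, given by its name, has taken for a name from the list of things; names that differ only in an ending like _2 or _b are one class to them, and where a whole thing is asked for, a point or a joint stands for the part that bears it (a point fixed in the world has none). Each returns a list of dicts, best first, with "p" (0 to 1); they miss things now and then, are a little off and sometimes report something else, mostly with a low value. They report only what shows in the picture. A call takes as long as a camera call. They do not tell look-alikes from the thing itself.
- cut_out(camera, query): "mask" (420x560 bool, what is visible of it) and "box" ([centre column, centre row, width, height] in pixels, round what is visible of it).
The state is a dict: "time_s": time; "qpos": joint angles; "joint_vel": joint speeds; "effort": joint torques, N m; "position": TCP position; "ee_rot": TCP orientation; "force": force on the tool from outside, world axes, zero at the start; "wrist_torque": the same for the moment, N m; "finger_gap": finger opening in m; "finger_force": force on a finger pad.
Only numpy, scipy, OpenCV 4.12 (cv2) and the standard library are available. Lean on these libraries where they do the work, as an engineer would, in place of code of your own. Each camera call takes 0.05 s, during which the arm holds its last target. There are 200 camera calls.

## Working session

There is one attempt and no reset: what is moved stays moved. The work goes in short steps, Python scripts to look and compute and a tool call to move; the robot and the scene stay as the last step left them, time stands still between calls to the robot, and variables do not carry over. Pictures are saved under pics/ and viewed, at most 11 in all, crops included, and the job is handed in when it is done.

Besides the shell and the picture viewer there is one more tool, called after "Emit:" in YAML: its name, and indented under it one key for each argument. carry_out: Moves the arm, as the interface text tells. Its arguments: {"type":"object","properties":{"angular":{"type":"array"},"delta_pos":{"type":"array"},"jaw":{"type":"array"},"force":{"type":"number"}},"required":["angular","delta_pos","jaw"]}

```bash
mkdir -p pics
python3 - <<'E'
from workcell import bot, viewer, cut_out
import cv2,numpy as np
ims={}
for n in ["scene","top"]:
    r=viewer.get_image(n); cv2.imwrite(f"pics/{n}0.png",r["color"][:,:,::-1])
    print(n,r["fx"],r["fy"],r["cx"],r["cy"],r["eye"],r["rotation"],[k for k in r])
    for q in ["coupon_long","coupon_short","clamp","jaw","star_wheel"]:
        for d in cut_out(n,q)[:3]: print(q,round(d["p"],2),np.round(d["box"],1), d["mask"].sum())
s=bot.get_state(); print(s)
E
```

```text
scene 498.37588689374246 498.37588689374246 286.00298025222907 197.75324734977661 [-0.16250233 -0.56416455  1.19550019] [ 0.3015829  -0.15335394 -0.42507581  0.83954802] ['color', 'fx', 'fy', 'cx', 'cy', 'eye', 'rotation']
coupon_long 0.8 [356.9 260.9  35.6  21.3] 590
coupon_long 0.74 [311.6 234.3  28.7  28.5] 493
coupon_long 0.67 [277.4 277.4  33.7  39.1] 666
coupon_short 0.67 [321.9 299.2  35.7  17.8] 393
clamp 0.58 [249.2 218.4  53.8  45.5] 850
jaw 0.66 [201.6 176.1  25.1  19.7] 386
star_wheel 0.92 [248.6 216.2  54.   44.6] 729
top 439.85958861863634 439.85958861863634 273.9192801686971 207.76662718779943 [ 0.49120436 -0.02593545  1.13618132] [ 0.02116253 -0.03100384 -0.69657059  0.71650564] ['color', 'fx', 'fy', 'cx', 'cy', 'eye', 'rotation']
coupon_long 0.96 [305.4 214.7  31.5  44.3] 706
coupon_long 0.89 [368.  216.5  38.2  28.8] 778
coupon_long 0.8 [307.4 283.7  22.9  41.8] 768
coupon_short 0.62 [359.1 275.4  34.5  20.5] 483
clamp 0.92 [252.5 208.9  68.6 118.6] 4331
clamp 0.57 [246.4 210.5  18.8   2.2] 88
jaw 0.4 [250.6 210.1  69.1 115.1] 4479
star_wheel 0.6 [250.9 247.2  74.9  46.2] 757
star_wheel 0.3 [251.  208.1  67.3 115.5] 4476
{'time_s': 0.6, 'qpos': array([ 1.21192162e+00,  3.58750497e-01,  1.51035492e+00, -8.05323352e-06,
        1.27249703e+00, -1.15098584e-01]), 'joint_vel': array([ 2.13590333e-03, -1.24190501e-03, -1.44259904e-03, -3.53678025e-04,
       -2.49153027e-04, -2.35663264e-05]), 'effort': array([-3.86674328e-04, -5.27288067e+01, -2.78920072e+01, -2.26529937e-04,
        2.19374684e-03,  4.74889333e-06]), 'position': array([0.14483037, 0.58225684, 0.23131348]), 'ee_rot': array([ 1.21585300e-01,  9.92580986e-01, -5.66420053e-06,  2.59140630e-06]), 'force': array([ 0.35915973, -0.13117891,  0.07548477]), 'wrist_torque': array([-0.06808961,  0.01489819, -0.00710494]), 'finger_force': 0.0, 'finger_gap': 0.08535589419611632}
```

View pics/top0.png

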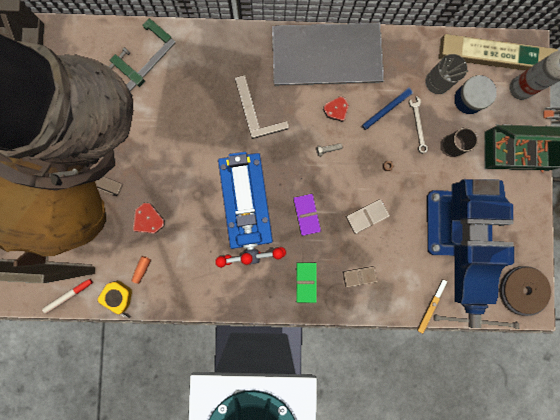

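View pics/scene0.png

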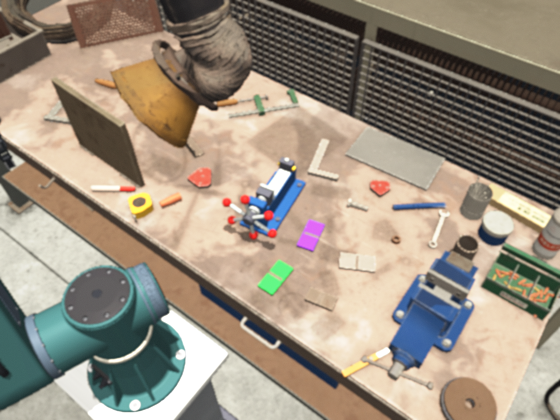

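The top view shows the grey coupon (longer) at (368,216), and the grey-brown shorter one at (359,275). The green and purple plates are decoys. The clamp lies at about (245,200), with balls at (221,262), (246,258) and (279,253). The scene view shows all of the wheel at (248,216).

```bash
cat > h.py <<'E'
from workcell import bot, viewer, cut_out
import cv2,numpy as np
from scipy.spatial.transform import Rotation as R
from scipy.optimize import least_squares
def proj(r,P):
    q=(np.atleast_2d(P)-r["eye"])@R.from_quat(r["rotation"]).as_matrix()
    return np.c_[r["cx"]+r["fx"]*q[:,0]/-q[:,2], r["cy"]+r["fy"]*-q[:,1]/-q[:,2]]
def unproj(r,uv,z):
    uv=np.atleast_2d(uv); d=np.c_[(uv[:,0]-r["cx"])/r["fx"],-(uv[:,1]-r["cy"])/r["fy"],-np.ones(len(uv))]@R.from_quat(r["rotation"]).as_matrix().T
    return r["eye"]+d*((z-r["eye"][2])/d[:,2])[:,None]
def clampP(p,L):
    c,s=np.cos(p[2]),np.sin(p[2]); L=np.atleast_2d(L)
    return np.c_[p[0]+c*L[:,0]-s*L[:,1],p[1]+s*L[:,0]+c*L[:,1],L[:,2]]
def balls(a,r=.076):
    t=a+np.arange(6)*np.pi/3
    return np.c_[0*t,-r*np.sin(t),.097+r*np.cos(t)]
def rect(r,mask,z):
    c=max(cv2.findContours(mask.astype(np.uint8),cv2.RETR_EXTERNAL,cv2.CHAIN_APPROX_NONE)[0],key=cv2.contourArea)
    w=unproj(r,c[:,0,:].astype(float),z)[:,:2]
    return cv2.minAreaRect((w*1000).astype(np.float32))
E
python3 - <<'E'
from h import *
ims={n:viewer.get_image(n) for n in ("top","scene")}
for n in ims:
    r=ims[n]
    for q in ("coupon_long","coupon_short"):
        for d in cut_out(n,q):
            if d["p"]>.3: print(n,q,round(d["p"],2),np.round(d["box"][:2]),rect(r,d["mask"],.008))
obs=[]
for n,box in (("top",(205,235,300,275)),("scene",(215,190,285,245))):
    hsv=cv2.cvtColor(ims[n]["color"],cv2.COLOR_RGB2HSV)
    m=((hsv[...,0]<8)|(hsv[...,0]>172))&(hsv[...,1]>150)&(hsv[...,2]>90)
    k=np.zeros_like(m);k[box[1]:box[3],box[0]:box[2]]=1
    N,l,st,c=cv2.connectedComponentsWithStats((m&k).astype(np.uint8))
    print(n,[(st[i].tolist(),c[i].round(1).tolist()) for i in range(1,N) if st[i,4]>15])
# blue plate from top
hsv=cv2.cvtColor(ims["top"]["color"],cv2.COLOR_RGB2HSV)
m=(hsv[...,0]>95)&(hsv[...,0]<125)&(hsv[...,1]>100); k=np.zeros_like(m);k[140:246,205:290]=1
print("plate",rect(ims["top"],cv2.morphologyEx((m&k).astype(np.uint8),cv2.MORPH_CLOSE,np.ones((9,9))),.014))
g=unproj(ims["top"],[246,258],.18)[0]; print(g, unproj(ims["top"],[[221,262],[279,253]],.135))
np.savez("c.npz",**{f"{n}_{k}":v for n in ims for k,v in ims[n].items()})
s=ims["scene"]["color"][150:260,190:320]; cv2.imwrite("pics/z0.png",cv2.resize(s[:,:,::-1],None,fx=5,fy=5,interpolation=cv2.INTER_CUBIC))
E
```

```text
top coupon_long 0.84 [306. 215.] ((561.2034301757812, -124.31739044189453), (99.94387817382812, 50.858524322509766), 14.23044490814209)
top coupon_long 0.79 [304. 284.] ((388.07489013671875, -126.10059356689453), (95.82160186767578, 48.530582427978516), 1.3733114004135132)
top coupon_long 0.56 [367. 214.] ((560.5241088867188, -280.8746337890625), (50.43266296386719, 102.14813232421875), 28.024633407592773)
top coupon_short 0.94 [358. 277.] ((406.5036926269531, -263.84222412109375), (44.049346923828125, 84.48108673095703), 12.078778266906738)
scene coupon_long 0.94 [311. 236.] ((559.2272338867188, -128.64767456054688), (99.61495971679688, 49.14451599121094), 12.988551139831543)
scene coupon_long 0.78 [279. 276.] ((387.8466796875, -128.32835388183594), (106.24808502197266, 53.816749572753906), 0.180506631731987)
scene coupon_long 0.71 [356. 262.] ((558.137451171875, -283.676025390625), (58.637420654296875, 100.117431640625), 27.75684928894043)
top [([273, 247, 13, 12, 127], [278.8, 252.5]), ([241, 253, 11, 12, 107], [246.0, 258.4]), ([216, 255, 16, 13, 127], [222.4, 260.5])]
scene [([241, 195, 8, 9, 59], [244.5, 199.2]), ([223, 199, 8, 7, 47], [226.2, 201.9]), ([264, 210, 9, 10, 67], [268.2, 214.7]), ([228, 216, 7, 8, 38], [230.7, 219.8]), ([268, 230, 9, 8, 54], [271.9, 233.2]), ([249, 232, 9, 8, 50], [253.1, 235.3])]
plate ((595.9722900390625, 35.23796844482422), (242.02041625976562, 108.35733032226562), 9.899624824523926)
[0.45159848 0.0189982  0.18      ] [[ 0.43923208  0.0772044   0.135     ]
 [ 0.46301524 -0.05320446  0.135     ]]
```

View pics/z0.png

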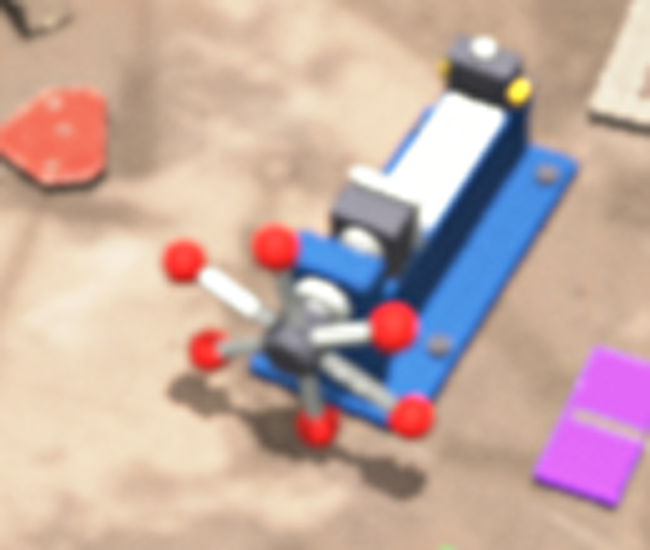

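Run:
```python
from h import *
z=np.load("c.npz"); ims={n:{k:z[f"{n}_{k}"] for k in("color","fx","fy","cx","cy","eye","rotation")} for n in("top","scene")}
S=np.array([[244.5,199.2],[268.2,214.7],[271.9,233.2],[253.1,235.3],[230.7,219.8],[226.2,201.9]])
T=np.array([[246,258.4],[278.8,252.5]])
pl=np.array([.596,.0352])
def f(p):
    B=clampP(p,balls(p[3]))
    return np.r_[(proj(ims["scene"],B)-S).ravel(),(proj(ims["top"],B[:2])-T).ravel()]
def f2(p): # per camera bias
    B=clampP(p,balls(p[3]))
    return np.r_[(proj(ims["scene"],B)+p[4:6]-S).ravel(),(proj(ims["top"],B[:2])-T).ravel(),p[4:6]*.3,(p[2]-.173)*100]
s=least_squares(f,[.455,.012,.17,0]); print(s.x,s.fun.round(1))
s=least_squares(f2,[.455,.012,.17,0,0,0]); print(s.x,s.fun.round(1))
p=s.x
print("plate centre pred",clampP(p,[[.1425,0,.014]]))
# overlay on top
big=6;x0,y0=205,140
im=cv2.resize(ims["top"]["color"][140:272,205:300,::-1],None,fx=big,fy=big,interpolation=cv2.INTER_CUBIC)
im=im[:600]
def poly(L,col,closed=True):
    u=((proj(ims["top"],clampP(p,L))-[x0,y0]+.5)*big).astype(np.int32); cv2.polylines(im,[u],closed,col,1)
for x,zz,col in((.1425,.014,0),):
    poly([[.025,-.055,zz],[.26,-.055,zz],[.26,.055,zz],[.025,.055,zz]],(0,255,255))
jx=.105+.006*p[3]
poly([[jx,-.022,.119],[jx,.022,.119]],(0,255,0),False)
poly([[jx-.007,-.022,.119],[jx-.007,.022,.119]],(0,255,0),False)
for x in(.219,.226): poly([[x,-.022,.109],[x,.022,.109]],(255,0,255),False)
poly([[.03,-.028,.124],[.056,-.028,.124],[.056,.028,.124],[.03,.028,.124]],(255,255,0))
cv2.imwrite("pics/ov.png",im)
```

```text
[ 0.45158898  0.01111209  0.19267667 -0.10491579] [ 0.5  0.2  0.5  0.7  0.1 -0.2  0.  -0.7  0.4  0.1  0.1  0.5  0.2  0.2
 -1.5  0.4]
[ 0.45285251  0.00876993  0.17477682 -0.123216   -1.21539201 -0.19385813] [-0.2 -0.  -0.2  0.6 -0.2 -0.2  0.1 -0.6  0.6  0.  -0.1  0.3  0.6 -0.4
 -0.7  0.4 -0.4 -0.1  0.2]
plate centre pred [[0.59318157 0.03354903 0.014     ]]
```

View pics/ov.png

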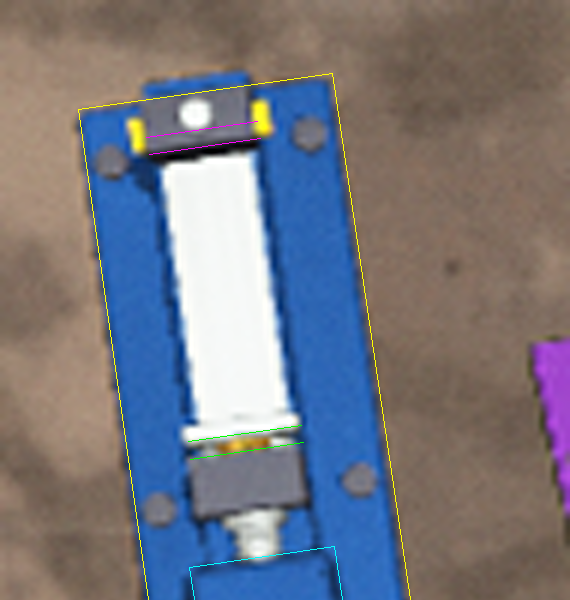

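The overlay fits the clamp to within a few mm. Jaw front edge is around row 425 and the stop face around rows 140–155. I'll look from close by with the wrist camera.

The manual's scale: shifts go in shares of 0.6 m and turns go in shares of 180 degrees. Converting my numbers, -0.17 m is -0.2833, 0.11 m is 0.1833, -0.5 rad is -0.1592.

Emit:
carry_out:
  angular:
    - [0,0,0]
    - [0,0,-0.0318]
    - [0,0,-0.0796]
    - [0,0,-0.1273]
    - [0,0,-0.1592]
  delta_pos:
    - [0,0,0.1]
    - [0.0333,-0.05,0.1833]
    - [0.075,-0.1167,0.25]
    - [0.125,-0.2,0.2667]
    - [0.175,-0.2833,0.2667]
  jaw: [1,1,1,1,1]

```text
time_s: 1.52
position: [0.2509, 0.4114, 0.3929]
ee_rot: [0.365, 0.931, 0.002, 0.001]
force: [1.9, -0.7, -0.1]
finger_gap: 0.0852
finger_force: 0.0
```

Converted, -0.25 m is -0.4167, -0.2 m is -0.3333, -0.34 rad is -0.1082.

Emit:
carry_out:
  angular:
    - [0,0,-0.0318]
    - [0,0,-0.0637]
    - [0,0,-0.0955]
    - [0,0,-0.1082]
    - [0,0,-0.1082]
  delta_pos:
    - [0.0667,-0.0833,0]
    - [0.1333,-0.1667,0]
    - [0.2,-0.25,0]
    - [0.2667,-0.3333,0]
    - [0.3333,-0.4167,0]
  jaw: [1,1,1,1,1]

```text
time_s: 2.15
position: [0.446, 0.1665, 0.3916]
ee_rot: [0.516, 0.857, 0.0, 0.0]
force: [0.6, 1.4, -0.5]
finger_gap: 0.0853
finger_force: 0.0
```

Converted, -0.13 m is -0.2167, 0.11 m is 0.1833.

Emit:
carry_out:
  angular:
    - [0,0,0]
    - [0,0,0]
    - [0,0,0]
    - [0,0,0]
  delta_pos:
    - [0.0667,-0.075,0]
    - [0.1333,-0.15,0]
    - [0.1833,-0.2167,0]
    - [0.1833,-0.2167,0]
  jaw: [1,1,1,1]

```text
time_s: 2.65
position: [0.5569, 0.0352, 0.3905]
ee_rot: [0.518, 0.856, -0.0, 0.0]
force: [-1.1, 0.8, -0.4]
finger_gap: 0.0854
finger_force: 0.0
```

Run:
```python
from h import *
r=viewer.get_image("wrist"); cv2.imwrite("pics/w1.png",r["color"][:,:,::-1])
np.savez("w1.npz",**r); print(r["eye"],R.from_quat(r["rotation"]).as_matrix().round(2),r["fx"]); s=bot.get_state(); print(s["position"],s["ee_rot"],s["qpos"].round(2),s["time_s"])
```

```text
[0.52696959 0.09429789 0.53314345] [[ 0.89 -0.45 -0.12]
 [ 0.46  0.85  0.23]
 [-0.   -0.26  0.96]] 335.7163545510515
[0.55556092 0.03698577 0.39069561] [ 5.16919357e-01  8.56033894e-01 -2.06280414e-04 -5.54609643e-04] [-0.06  0.19  1.36  0.    1.59 -0.54] 2.7
```

View pics/w1.png

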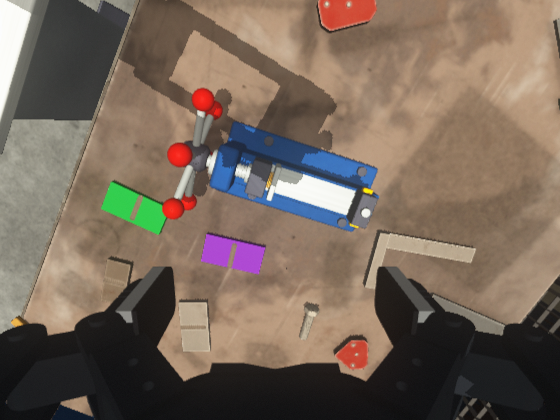

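The wrist view shows the clamp from (165,90) to (375,230), with its top ball at (179,155), side balls at (203,99) and (173,209), the jaw near (268,183) and the stop at (363,205). Coupons are at (195,325) (long) and (118,275) (short). Next I refine the fit with this view.

Run:
```python
from h import *
z=np.load("c.npz"); ims={n:{k:z[f"{n}_{k}"] for k in("color","fx","fy","cx","cy","eye","rotation")} for n in("top","scene")}
ims["wrist"]=dict(np.load("w1.npz")); w=ims["wrist"]
hsv=cv2.cvtColor(w["color"],cv2.COLOR_RGB2HSV)
m=((hsv[...,0]<8)|(hsv[...,0]>172))&(hsv[...,1]>150)&(hsv[...,2]>90)
N,l,st,c=cv2.connectedComponentsWithStats(m.astype(np.uint8))
for i in range(1,N):
    if st[i,4]>20 and st[i,0]<260 and st[i,1]<230: print(st[i],c[i].round(1))
S=np.array([[244.5,199.2],[268.2,214.7],[271.9,233.2],[253.1,235.3],[230.7,219.8],[226.2,201.9]])
T=np.array([[246,258.4],[278.8,252.5]]); W=np.array([[179.5,154.8],[173.2,208.7],[203.2,99.3]])
def f(p):
    B=clampP(p,balls(p[3]))
    return np.r_[(proj(ims["scene"],B)+p[4:6]-S).ravel(),(proj(ims["top"],B[:2])+p[6:8]-T).ravel(),(proj(w,B[[0,1,5]])+p[8:10]-W).ravel(),p[4:]*.5,(p[2]-.173)*100]
s=least_squares(f,np.r_[.455,.012,.17,0,np.zeros(6)]); p=s.x; print(p.round(4),s.fun.round(1)); np.save("p.npy",p)
d=[d for d in cut_out("wrist","coupon_long")]
for e in d: print(e["p"],rect(w,e["mask"],.008))
x0,y0,b=150,85,3.2
im=cv2.resize(w["color"][85:245,150:390,::-1],None,fx=b,fy=b,interpolation=cv2.INTER_CUBIC)
def poly(L,col,cl=False):
    u=((proj(w,clampP(p,L))+p[8:10]-[x0,y0]+.5)*b).astype(np.int32); cv2.polylines(im,[u],cl,col,1)
for zz in(.014,): poly([[.025,-.055,zz],[.26,-.055,zz],[.26,.055,zz],[.025,.055,zz]],(0,255,255),True)
poly([[.03,-.028,.124],[.056,-.028,.124],[.056,.028,.124],[.03,.028,.124]],(255,255,0),True)
for k,col in((0,(0,255,0)),(1,(0,128,255))):
    jx=.105+.006*(p[3]+k*np.pi/3); poly([[jx,-.022,.075],[jx,-.022,.119],[jx,.022,.119]],col)
for x,col in((.219,(255,0,255)),(.226,(0,0,255))): poly([[x,-.022,.075],[x,-.022,.109],[x,.022,.109]],col)
cv2.imwrite("pics/ov2.png",im)
```

```text
[192  88  31  32 594] [206.4 102.6]
[167 143  25  24 481] [179.3 154.5]
[163 194  34  26 535] [178.  206.2]
[ 0.4536  0.0101  0.1751 -0.1179 -0.9768  0.1852  0.4314  0.3009  0.4711
  0.3392] [-0.   0.  -0.1  0.6 -0.3 -0.2  0.  -0.7  0.6 -0.1  0.   0.2  0.6 -0.4
 -0.8  0.3  0.2 -0.3 -0.1 -0.3 -0.3  0.4 -0.5  0.1  0.2  0.2  0.2  0.2
  0.2]
0.96 ((389.35546875, -125.82659149169922), (102.07550048828125, 54.343955993652344), 1.275327205657959)
0.9 ((562.2670288085938, -123.79087829589844), (101.93170928955078, 56.41850280761719), 14.08150577545166)
0.84 ((561.8479614257812, -279.6673278808594), (53.712799072265625, 103.50719451904297), 27.683231353759766)
0.45 ((546.828125, 267.688720703125), (82.16236877441406, 38.555381774902344), 27.65645980834961)
```

View pics/ov2.png

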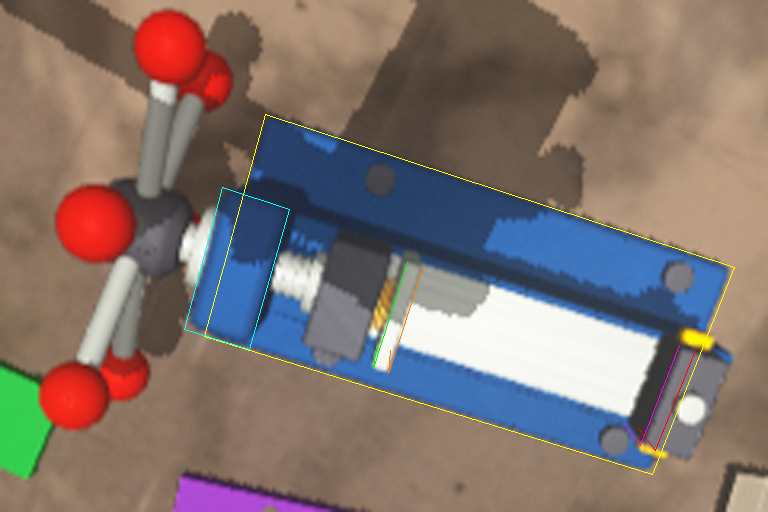

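Converted, -0.275 m is -0.4583, -0.06 m is -0.1.

Emit:
carry_out:
  angular:
    - [0,0,0]
    - [0,0,0]
    - [0,0,0]
    - [0,0,0]
    - [0,0,0]
  delta_pos:
    - [0,-0.1,0]
    - [0,-0.2,0]
    - [0,-0.2917,-0.0333]
    - [0,-0.3833,-0.075]
    - [0,-0.4583,-0.1417]
  jaw: [1,1,1,1,1]

```text
time_s: 3.38
position: [0.5557, -0.2375, 0.3073]
ee_rot: [0.515, 0.857, 0.0, 0.002]
force: [1.5, 0.6, -0.6]
finger_gap: 0.0858
finger_force: 0.0
```

Emit:
carry_out:
  angular:
    - [0,0,0]
    - [0,0,0]
    - [0,0,0]
    - [0,0,0]
    - [0,0,0]
  delta_pos:
    - [0,-0.0417,-0.0833]
    - [0.0017,-0.0633,-0.175]
    - [0.0017,-0.0633,-0.2667]
    - [0.0017,-0.0633,-0.3167]
    - [0.0017,-0.0633,-0.3167]
  jaw: [1,1,1,1,1]

```text
time_s: 4.0
position: [0.5543, -0.272, 0.1142]
ee_rot: [0.515, 0.857, 0.0, -0.003]
force: [-1.0, 1.0, -0.2]
finger_gap: 0.0857
finger_force: 0.0
```

Run:
```python
from h import *
r=viewer.get_image("wrist"); s=bot.get_state(); print(s["position"],s["ee_rot"],s["force"])
for q in("coupon_long",):
  for n in("wrist","top"):
    r=viewer.get_image(n)
    for e in cut_out(n,q): print(n,e["p"],e["box"],rect(r,e["mask"],.009))
cv2.imwrite("pics/w2.png",viewer.get_image("wrist")["color"][:,:,::-1])
```

```text
[ 0.55578314 -0.27317626  0.11624156] [ 5.15160077e-01  8.57093491e-01  8.72897230e-05 -9.13994490e-04] [0.22774573 0.25577384 0.01150052]
wrist 0.94 [387.4, 43.8, 167.8, 87.2] ((562.2718505859375, -126.42318725585938), (100.19212341308594, 52.18038558959961), 14.180023193359375)
wrist 0.75 [275.8, 224.3, 68.7, 120.4] ((562.2178955078125, -281.78277587890625), (50.789527893066406, 99.97596740722656), 28.182126998901367)
top 0.83 [308.0, 281.8, 26.0, 36.5] ((388.1904296875, -127.09681701660156), (95.65702819824219, 50.80030822753906), 1.468394160270691)
top 0.71 [359.4, 217.8, 23.2, 20.0] ((553.906494140625, -267.1228942871094), (49.25273513793945, 69.82568359375), 28.02457618713379)
top 0.56 [305.9, 215.2, 29.8, 43.1] ((561.1932373046875, -123.86868286132812), (101.2343978881836, 51.34660720825195), 13.904492378234863)
```

View pics/w2.png

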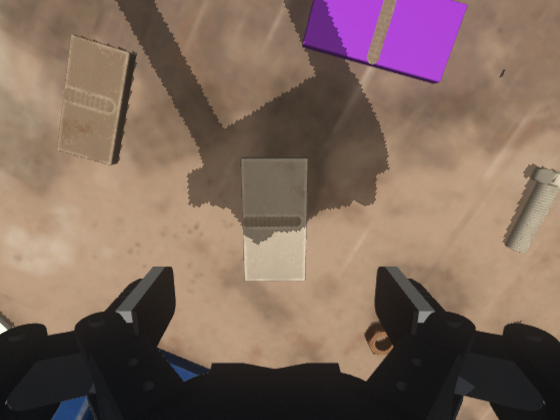

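The view shows the coupon at (275,220), centred between the fingers, with the bolt (530,205) and nut (378,338) clear of them. I'll correct 6 mm and 8.5 mm in x and y and go down.

Converted, -0.1 m is -0.1667, -0.08 m is -0.1333.

Emit:
carry_out:
  angular:
    - [0,0,0]
    - [0,0,0]
    - [0,0,0]
    - [0,0,0]
    - [0,0,0]
  delta_pos:
    - [0.01,-0.0142,0]
    - [0.01,-0.0142,-0.0667]
    - [0.01,-0.0142,-0.1333]
    - [0.01,-0.0142,-0.1667]
    - [0.01,-0.0142,-0.1667]
  jaw: [1,1,1,1,1]

```text
time_s: 4.92
position: [0.5614, -0.2833, 0.0149]
ee_rot: [0.516, 0.857, -0.0, -0.001]
force: [1.4, 0.1, -0.0]
finger_gap: 0.0855
finger_force: 0.0
```

Run:
```python
from h import *
for i in range(3):
    r=viewer.get_image("wrist"); s=bot.get_state(); print(s["position"],s["ee_rot"],s["force"])
for e in cut_out("wrist","coupon_long")[:3]: print(e["p"],e["box"],rect(r,e["mask"],.009))
```

```text
[ 0.56228462 -0.28377289  0.01616505] [ 5.15870009e-01  8.56666851e-01 -6.08091928e-05 -1.92789313e-04] [0.72277502 0.27875643 0.03430189]
[ 0.56288002 -0.28410856  0.01701075] [ 5.15859980e-01  8.56672663e-01 -8.20346512e-05  6.49519994e-04] [ 0.49189411 -0.77668495  0.78313701]
[ 0.56316134 -0.28421566  0.01748343] [ 5.15850157e-01  8.56678100e-01 -7.55761473e-05  1.11471904e-03] [-0.29574389 -0.42651389  0.34194666]
0.57 [504.5, 15.0, 111.0, 30.0] ((593.6065673828125, -145.7220916748047), (47.1364631652832, 10.332289695739746), 27.905738830566406)
```

Emit:
carry_out:
  angular:
    - [0,0,0]
    - [0,0,0]
    - [0,0,0]
    - [0,0,0]
    - [0,0,0]
  delta_pos:
    - [-0.0017,0.0033,-0.0167]
    - [-0.0017,0.0033,-0.0317]
    - [-0.0017,0.0033,-0.0317]
    - [-0.0017,0.0033,-0.0317]
    - [-0.0017,0.0033,-0.0317]
  jaw: [0.6,0.4,0.25,0.0,-0.2]
  force: 50

```text
time_s: 5.75
position: [0.5611, -0.2812, -0.0026]
ee_rot: [0.516, 0.857, -0.0, -0.0]
force: [-0.5, 0.9, 3.9]
finger_gap: 0.0484
finger_force: 56.5
```

Emit:
carry_out:
  angular:
    - [0,0,0]
    - [0,0,0]
    - [0,0,0]
  delta_pos:
    - [0,0,0]
    - [0,0,0]
    - [0,0,0]
  jaw: [-0.3,-0.3,-0.3]

```text
time_s: 6.12
position: [0.561, -0.2812, -0.0026]
ee_rot: [0.516, 0.857, -0.0, -0.0]
force: [-1.3, 2.0, 5.3]
finger_gap: 0.0486
finger_force: 57.0
```

Converted, 0.2 m is 0.3333, 0.175 m is 0.2917, 0.45 rad is 0.1432.

Emit:
carry_out:
  angular:
    - [0,0,0]
    - [0,0,0]
    - [0,0,0.0477]
    - [0,0,0.0955]
    - [0,0,0.1432]
  delta_pos:
    - [0,0,0.0333]
    - [0,0,0.1167]
    - [0,0.0167,0.2083]
    - [0.0083,0.05,0.2917]
    - [0.02,0.1167,0.3333]
  jaw: [-0.3,-0.3,-0.3,-0.3,-0.3]

```text
time_s: 6.75
position: [0.5745, -0.2126, 0.2014]
ee_rot: [0.31, 0.951, -0.001, 0.003]
force: [0.3, -0.3, -3.8]
finger_gap: 0.0486
finger_force: 53.4
```

Converted, 0.245 m is 0.4083, 0.2 m is 0.3333, 0.8 rad is 0.2546.

Emit:
carry_out:
  angular:
    - [0,0,0.0509]
    - [0,0,0.1019]
    - [0,0,0.1528]
    - [0,0,0.2037]
    - [0,0,0.2546]
  delta_pos:
    - [0.0133,0.0833,0]
    - [0.0267,0.1667,0]
    - [0.0417,0.25,0]
    - [0.0583,0.3333,0]
    - [0.0717,0.4083,0]
  jaw: [-0.3,-0.3,-0.3,-0.3,-0.3]

```text
time_s: 7.38
position: [0.6158, 0.0355, 0.1977]
ee_rot: [-0.086, 0.996, -0.0, -0.0]
force: [0.7, -0.1, -3.9]
finger_gap: 0.0485
finger_force: 53.4
```

Emit:
carry_out:
  angular:
    - [0,0,0]
    - [0,0,0]
    - [0,0,0]
  delta_pos:
    - [0,0,0]
    - [0,0,0]
    - [0,0,0]
  jaw: [-0.3,-0.3,-0.3]

```text
time_s: 7.75
position: [0.6157, 0.0326, 0.1973]
ee_rot: [-0.082, 0.997, -0.0, -0.0]
force: [-0.3, -0.4, -3.8]
finger_gap: 0.0486
finger_force: 53.5
```

```bash
cat > loc.py <<'E'
from h import *
p=np.load("p.npy"); s=bot.get_state()
Y=R.from_quat(s["ee_rot"]).as_matrix(); c,sn=np.cos(p[2]),np.sin(p[2])
d=s["position"]-[p[0],p[1],0]
print("t",round(s["time_s"],2),"pos",s["position"].round(4),"clampxyz",(c*d[0]+sn*d[1]).round(4),(-sn*d[0]+c*d[1]).round(4),d[2].round(4),"\ntooly-deg",np.degrees(np.arctan2(Y[1,1],Y[0,1])).round(2),"toolz",Y[:,2].round(3),"F",s["force"].round(2),"gap",s["finger_gap"].round(4),s["qpos"].round(2))
E
python3 - <<'E'
from loc import *
E
```

```text
Traceback (most recent call last):
  File "loc.py", line 5, in <module>
    print("t",round(s["time_s"],2),"pos",s["position"].round(4),"clampxyz",(c*d[0]+sn*d[1]).round(4),(-sn*d[0]+c*d[1]).round(4),d[2].round(4),"\ntooly-deg",np.degrees(np.arctan2(Y[1,1],Y[0,1])).round(2),"toolz",Y[:,2].round(3),"F",s["force"].round(2),"gap",s["finger_gap"].round(4),s["qpos"].round(2))
                                                                                                                                                                                                                                                                 ^^^^^^^^^^^^^^^^^^^^^
AttributeError: 'float' object has no attribute 'round'
```

Converted, -0.06 m is -0.1, 0.006 m is 0.01, 0.01 rad is 0.0032.

Emit:
carry_out:
  angular:
    - [0,0,0.0032]
    - [0,0,0.0032]
    - [0,0,0.0032]
    - [0,0,0.0032]
    - [0,0,0.0032]
  delta_pos:
    - [0,0.01,-0.0333]
    - [0,0.01,-0.0667]
    - [0,0.01,-0.1]
    - [0,0.01,-0.1]
    - [0,0.01,-0.1]
  jaw: [-0.3,-0.3,-0.3,-0.3,-0.3]

```text
time_s: 8.38
position: [0.6165, 0.0389, 0.138]
ee_rot: [-0.087, 0.996, -0.0, 0.0]
force: [0.4, 0.5, -3.9]
finger_gap: 0.0488
finger_force: 53.5
```

```bash
sed -i 's/s\["finger_gap"\].round(4)/round(s["finger_gap"],4)/' loc.py
python3 - <<'E'
from loc import *
w=viewer.get_image("wrist"); im=w["color"][:,:,::-1].copy()
def poly(L,col,cl=False):
    u=(proj(w,clampP(p,L))+.5).astype(np.int32); cv2.polylines(im,[u],cl,col,1)
poly([[.03,-.028,.124],[.056,-.028,.124],[.056,.028,.124],[.03,.028,.124]],(255,255,0),True)
for k,col in((0,(0,255,0)),(1,(0,128,255))):
    jx=.105+.006*(p[3]+k*np.pi/3); poly([[jx,-.022,.075],[jx,-.022,.119],[jx,.022,.119]],col)
for x,col in((.219,(255,0,255)),(.226,(0,0,255))): poly([[x,-.022,.075],[x,-.022,.109],[x,.022,.109]],col)
poly([[.025,-.055,.014],[.26,-.055,.014],[.26,.055,.014],[.025,.055,.014]],(0,255,255),True)
cv2.imwrite("pics/w3.png",im)
E
```

```text
t 8.38 pos [0.6165 0.0389 0.138 ] clampxyz 0.1655 0.0 0.138 
tooly-deg 100.03 toolz [ 0.001 -0.    -1.   ] F [ 0.42  0.45 -3.86] gap 0.0488 [-0.05  0.48  1.57 -0.    1.09 -1.79]
```

View pics/w3.png

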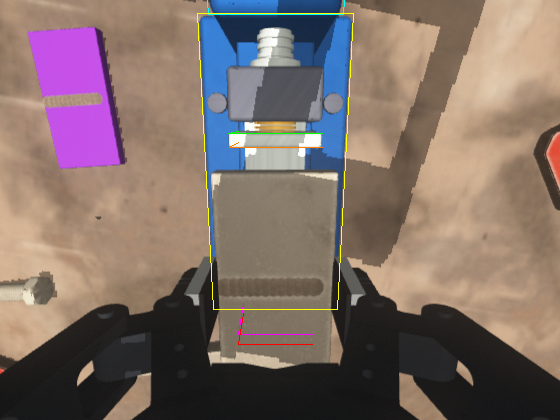

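The view shows the jaw front on the orange line (wheel angle about 0.93). The coupon's near end is at row 171, its bead at row 287 sits level with the pads, and it is square to the clamp. I'll check the near end's place, then lower it.

Run:
```python
from loc import *
w=viewer.get_image("wrist")
u=unproj(w,[[215,171],[337,171],[275,287]],.1505); d=u-[p[0],p[1],0]
print(np.c_[c*d[:,0]+sn*d[:,1],-sn*d[:,0]+c*d[:,1]])
```

```text
t 8.43 pos [0.6169 0.0391 0.1383] clampxyz 0.1659 0.0001 0.1383 
tooly-deg 100.05 toolz [ 0.002 -0.    -1.   ] F [ 0.23  0.07 -3.4 ] gap 0.0479 [-0.05  0.48  1.57 -0.    1.09 -1.79]
[[ 1.18109326e-01 -2.33730987e-02]
 [ 1.18096932e-01  2.40552653e-02]
 [ 1.67817046e-01 -2.22477068e-05]]
```

Converted, -0.013 m is -0.0217, -0.008 m is -0.0133.

Emit:
carry_out:
  angular:
    - [0,0,0]
    - [0,0,0]
    - [0,0,0]
    - [0,0,0]
  delta_pos:
    - [0,0,-0.0133]
    - [0,0,-0.0217]
    - [0,0,-0.0217]
    - [0,0,-0.0217]
  jaw: [-0.3,-0.3,-0.3,-0.3]

```text
time_s: 8.98
position: [0.616, 0.0398, 0.1242]
ee_rot: [-0.088, 0.996, -0.0, -0.0]
force: [0.7, -0.7, -4.0]
finger_gap: 0.0488
finger_force: 53.5
```

Converted, -0.045 m is -0.075, -0.0025 m is -0.0042.

Emit:
carry_out:
  angular:
    - [0,0,0]
    - [0,0,0]
    - [0,0,0]
    - [0,0,0]
    - [0,0,0]
  delta_pos:
    - [-0.0042,-0.0022,0]
    - [-0.0042,-0.0022,-0.025]
    - [-0.0042,-0.0022,-0.05]
    - [-0.0042,-0.0022,-0.075]
    - [-0.0042,-0.0022,-0.075]
  jaw: [-0.3,-0.3,-0.3,-0.3,-0.3]

```text
time_s: 9.6
position: [0.6119, 0.0385, 0.0771]
ee_rot: [-0.088, 0.996, 0.0, -0.002]
force: [-0.1, 0.2, -3.7]
finger_gap: 0.0483
finger_force: 53.5
```

Converted, -0.005 m is -0.0083, -0.002 m is -0.0033.

Emit:
carry_out:
  angular:
    - [0,0,0]
    - [0,0,0]
    - [0,0,0]
    - [0,0,0]
  delta_pos:
    - [0,0,-0.0033]
    - [0,0,-0.0067]
    - [0,0,-0.0083]
    - [0,0,-0.0083]
  jaw: [-0.3,-0.3,-0.3,-0.3]

```text
time_s: 10.1
position: [0.6136, 0.0384, 0.0744]
ee_rot: [-0.088, 0.996, -0.0, 0.0]
force: [0.3, 0.2, -3.1]
finger_gap: 0.0485
finger_force: 53.5
```

```bash
python3 loc.py
```

```text
t 10.1 pos [0.6136 0.0384 0.0744] clampxyz 0.1626 0.0 0.0744 
tooly-deg 100.09 toolz [ 0. -0. -1.] F [ 0.28  0.18 -3.09] gap 0.0485 [-0.05  0.55  1.63 -0.    0.96 -1.8 ]
```

Emit:
carry_out:
  angular:
    - [0,0,0]
    - [0,0,0]
    - [0,0,0]
  delta_pos:
    - [0,0,-0.0017]
    - [0,0,-0.0033]
    - [0,0,-0.0042]
  jaw: [-0.3,-0.3,-0.3]

```text
time_s: 10.48
position: [0.6136, 0.0384, 0.0724]
ee_rot: [-0.088, 0.996, -0.0, 0.0]
force: [-2.6, 0.5, 6.7]
finger_gap: 0.0483
finger_force: 54.5
```

Seated on the bed (force +6.7 N). Release and lift.

Converted, 0.02 m is 0.0333.

Emit:
carry_out:
  angular:
    - [0,0,0]
    - [0,0,0]
    - [0,0,0]
    - [0,0,0]
    - [0,0,0]
  delta_pos:
    - [0,0,0]
    - [0,0,0]
    - [0,0,0]
    - [0,0,0]
    - [0,0,0.0333]
  jaw: [0.4,0.5,0.5,0.5,0.5]

```text
time_s: 11.1
position: [0.6121, 0.0385, 0.0905]
ee_rot: [-0.088, 0.996, 0.0, -0.002]
force: [0.9, -0.3, 1.2]
finger_gap: 0.0641
finger_force: 0.0
```

Converted, 0.2 m is 0.3333, 0.15 m is 0.25.

Emit:
carry_out:
  angular:
    - [0,0,0]
    - [0,0,0]
    - [0,0,0]
    - [0,0,0]
    - [0,0,0]
  delta_pos:
    - [0,0,0.0833]
    - [0,0,0.1667]
    - [0,0,0.25]
    - [0,0,0.3333]
    - [0,0,0.3333]
  jaw: [0.5,0.5,0.5,0,-0.5]

```text
time_s: 11.72
position: [0.6164, 0.0383, 0.2969]
ee_rot: [-0.088, 0.996, -0.001, 0.005]
force: [0.8, -0.3, 0.1]
finger_gap: 0.0282
finger_force: 0.0
```

Run:
```python
from loc import *
w=viewer.get_image("wrist"); im=w["color"][:,:,::-1].copy()
for e in cut_out("wrist","coupon_long")[:3]:
    cc=np.array(e["box"][:2])
    q=rect(w,e["mask"],.085); d=np.array(q[0])/1000-p[:2]; print(e["p"],cc,q,c*d[0]+sn*d[1],-sn*d[0]+c*d[1])
def poly(L,col,cl=False):
    u=(proj(w,clampP(p,L))+.5).astype(np.int32); cv2.polylines(im,[u],cl,col,1)
for k,col in((1,(0,128,255)),): 
    jx=.105+.006*(p[3]+k*np.pi/3); poly([[jx,-.022,.075],[jx,-.022,.119],[jx,.022,.119]],col)
poly([[.219,-.022,.075],[.219,-.022,.109],[.219,.022,.109]],(255,0,255))
poly(np.c_[balls(p[3])],(0,255,0),True)
cv2.imwrite("pics/w4.png",im)
```

```text
t 11.72 pos [0.6164 0.0383 0.2969] clampxyz 0.1653 -0.0006 0.2969 
tooly-deg 100.1 toolz [ 0.01  -0.001 -1.   ] F [ 0.81 -0.31  0.09] gap 0.0282 [-0.05  0.33  1.39 -0.    1.41 -1.8 ]
0.61 [152.9 104.1] ((559.6502685546875, -98.09745025634766), (82.0419692993164, 43.1635856628418), 13.811280250549316) 0.08562919707929155 -0.12502445083220717
0.6 [276.6 183.3] ((615.1484375, 38.26749801635742), (99.59980773925781, 50.33067321777344), 9.78760814666748) 0.164030810428823 -0.0004105154241214534
```

View pics/w4.png

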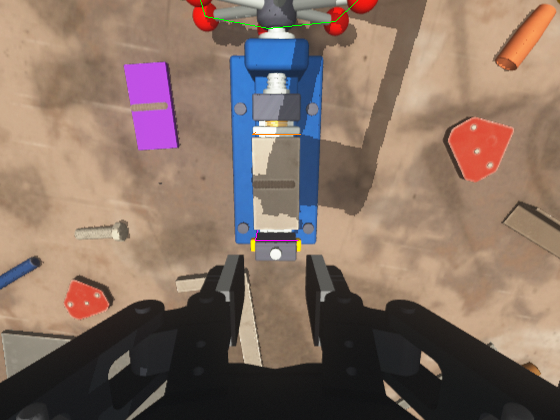

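The view shows the coupon flat and centred on the bed (row 184) and clear of jaw and stop. The network puts it at clamp x 0.164, y 0. Next I turn the tool −90° and go to the wheel, shut.

Converted, -0.1 m is -0.1667, -0.04 m is -0.0667, -0.17 rad is -0.0541.

Emit:
carry_out:
  angular:
    - [0,0,-0.0541]
    - [0,0,-0.1082]
    - [0,0,-0.1623]
    - [0,0,-0.2165]
    - [0,0,-0.2706]
  delta_pos:
    - [-0.0333,0.0017,0]
    - [-0.0667,0.0033,0]
    - [-0.1,0.0067,0]
    - [-0.1333,0.0083,0]
    - [-0.1667,0.01,0]
  jaw: [-1,-1,-1,-1,-1]

```text
time_s: 12.45
position: [0.5115, 0.0445, 0.2896]
ee_rot: [0.333, 0.943, -0.001, -0.002]
force: [-0.8, -0.5, 0.3]
finger_gap: -0.0002
finger_force: 0.0
```

Converted, -0.07 m is -0.1167, 0.002 m is 0.0033, -0.72 rad is -0.2292.

Emit:
carry_out:
  angular:
    - [0,0,-0.0541]
    - [0,0,-0.1082]
    - [0,0,-0.1623]
    - [0,0,-0.2165]
    - [0,0,-0.2292]
  delta_pos:
    - [-0.0333,0.0033,0]
    - [-0.0667,0.0067,0]
    - [-0.1,0.0083,0]
    - [-0.1167,0.0083,0]
    - [-0.1167,0.0083,0]
  jaw: [-1,-1,-1,-1,-1]

```text
time_s: 13.08
position: [0.4412, 0.0495, 0.2898]
ee_rot: [0.643, 0.766, -0.001, -0.002]
force: [0.4, 0.0, 1.0]
finger_gap: -0.0001
finger_force: 0.0
```

Emit:
carry_out:
  angular:
    - [0,0,0]
    - [0,0,0]
  delta_pos:
    - [0,0,0]
    - [0,0,0]
  jaw: [-1,-1]

```text
time_s: 13.32
position: [0.443, 0.0494, 0.2908]
ee_rot: [0.642, 0.767, -0.001, -0.001]
force: [0.4, -0.4, -0.4]
finger_gap: -0.0002
finger_force: 0.0
```

```bash
cat >> loc.py <<'E'
def wheel(n="wrist"):
    "wheel angle mod 60 deg from red balls, clamp pose held"
    w=viewer.get_image(n); hsv=cv2.cvtColor(w["color"],cv2.COLOR_RGB2HSV)
    m=(((hsv[...,0]<8)|(hsv[...,0]>172))&(hsv[...,1]>150)&(hsv[...,2]>90)).astype(np.uint8)
    best=[]
    for a in np.arange(-.7,.7,.01):
        ov=0
        k=np.zeros_like(m)
        for b in proj(w,clampP(p,balls(a))):
            if abs(b).max()<2000: cv2.circle(k,tuple(int(v) for v in b.round()),int(round(w["fx"]*.013/np.linalg.norm(w["eye"]-[p[0],p[1],.1]))),1,-1)
        best.append(((k&m).sum()/max(1,k.sum()),a))
    sc=np.array(best); i=np.argsort(-sc[:,0])[:5]; return sc[i].round(3).tolist(),w
E
python3 - <<'E'
from loc import *
a,w=wheel(); print(a[:3]); print(wheel("scene")[0][:3])
cv2.imwrite("pics/w5.png",w["color"][:,:,::-1])
E
```

```text
t 13.32 pos [0.443  0.0494 0.2908] clampxyz -0.0035 0.0405 0.2908 
tooly-deg 10.19 toolz [-0.002  0.    -1.   ] F [ 0.37 -0.41 -0.4 ] gap -0.0002 [-0.04  0.08  1.73  0.    1.33 -0.22]
[[0.422, -0.18], [0.422, -0.15], [0.419, -0.19]]
[[0.621, -0.13], [0.619, -0.12], [0.611, -0.11]]
```

View pics/w5.png

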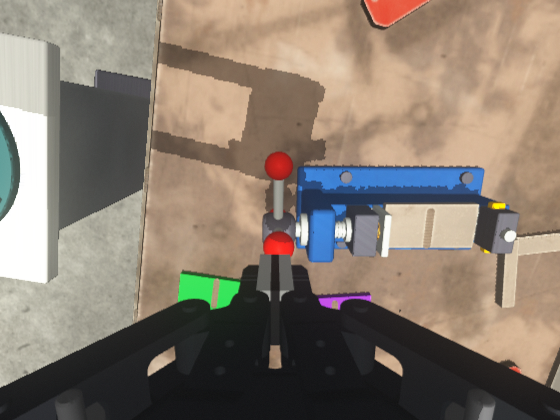

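The view shows the tip at column 275 and the top ball at (279,243), with room to come down on its left (+y) side.

Converted, -0.141 m is -0.235, -0.12 m is -0.2.

Emit:
carry_out:
  angular:
    - [0,0,0]
    - [0,0,0]
    - [0,0,0]
    - [0,0,0]
    - [0,0,0]
  delta_pos:
    - [0.005,0.0008,-0.0667]
    - [0.005,0.0008,-0.1333]
    - [0.005,0.0008,-0.2]
    - [0.005,0.0008,-0.235]
    - [0.005,0.0008,-0.235]
  jaw: [-1,-1,-1,-1,-1]

```text
time_s: 14.05
position: [0.4452, 0.0499, 0.1493]
ee_rot: [0.642, 0.767, -0.001, -0.002]
force: [-0.7, -0.5, -0.5]
finger_gap: 0.0002
finger_force: 0.0
```

```bash
python3 loc.py
```

```text
t 14.05 pos [0.4452 0.0499 0.1493] clampxyz -0.0013 0.0407 0.1493 
tooly-deg 10.16 toolz [-0.004  0.    -1.   ] F [-0.68 -0.46 -0.52] gap 0.0002 [-0.04  0.25  1.92 -0.    0.98 -0.22]
```

Converted, -0.0246 m is -0.041, -0.0197 m is -0.0328.

Emit:
carry_out:
  angular:
    - [0,0,0]
    - [0,0,0]
    - [0,0,0]
    - [0,0,0]
    - [0,0,0]
  delta_pos:
    - [0.0015,-0.0082,0]
    - [0.0028,-0.0163,0]
    - [0.0043,-0.0247,0]
    - [0.0058,-0.0328,0]
    - [0.0073,-0.041,0]
  jaw: [-1,-1,-1,-1,-1]

```text
time_s: 14.68
position: [0.4513, 0.0259, 0.1519]
ee_rot: [0.642, 0.767, 0.001, -0.0]
force: [-1.6, 5.4, 2.8]
finger_gap: 0.0004
finger_force: 3.0
```

```bash
cat >> loc.py <<'E'
F=s["force"]; Fc=np.array([c*F[0]+sn*F[1],-sn*F[0]+c*F[1],F[2]])
yf=(-sn*d[0]+c*d[1])-.011  # face
q=np.clip((.013-yf)/.076,-1,1); th=np.arcsin(q); zb=.076*np.cos(th)
# on wheel: -Fc at (yf, zb); torque toward -y over top
T=Fc[1]*zb - Fc[2]*yf
print("theta(ball contact)",th.round(3),np.degrees(th).round(1),"Fc",Fc.round(2),"T",T.round(3))
E
python3 loc.py; python3 -c "
from loc import *
print(wheel('scene')[0][:3])"
```

```text
t 14.68 pos [0.4513 0.0259 0.1519] clampxyz 0.0006 0.016 0.1519 
tooly-deg 10.1 toolz [ 0.001  0.002 -1.   ] F [-1.56  5.36  2.8 ] gap 0.0004 [-0.1   0.25  1.92  0.    0.98 -0.27]
theta(ball contact) 0.106 6.1 Fc [-0.61  5.55  2.8 ] T 0.406
t 14.68 pos [0.4513 0.0259 0.1519] clampxyz 0.0006 0.016 0.1519 
tooly-deg 10.1 toolz [ 0.001  0.002 -1.   ] F [-1.56  5.36  2.8 ] gap 0.0004 [-0.1   0.25  1.92  0.    0.98 -0.27]
theta(ball contact) 0.106 6.1 Fc [-0.61  5.55  2.8 ] T 0.406
[[0.584, 0.1], [0.584, 0.09], [0.576, 0.11]]
```

Converted, -0.0315 m is -0.0525, -0.0256 m is -0.0427.

Emit:
carry_out:
  angular:
    - [0,0,0]
    - [0,0,0]
    - [0,0,0]
    - [0,0,0]
    - [0,0,0]
  delta_pos:
    - [0.0018,-0.0107,0]
    - [0.0038,-0.0213,0]
    - [0.0057,-0.032,0]
    - [0.0075,-0.0427,0]
    - [0.0093,-0.0525,0]
  jaw: [-1,-1,-1,-1,-1]

```text
time_s: 15.35
position: [0.4557, -0.0051, 0.1509]
ee_rot: [0.642, 0.766, 0.001, -0.001]
force: [-0.6, 8.3, -4.1]
finger_gap: 0.0002
finger_force: 4.1
```

```bash
python3 -c "
from loc import *
print(wheel('scene')[0][:4])"
```

```text
t 15.35 pos [ 0.4557 -0.0051  0.1509] clampxyz -0.0005 -0.0153 0.1509 
tooly-deg 10.08 toolz [-0.001  0.003 -1.   ] F [-0.63  8.29 -4.12] gap 0.0002 [-0.17  0.25  1.91  0.    0.98 -0.34]
theta(ball contact) 0.544 31.2 Fc [ 0.82  8.28 -4.12] T 0.43
[[0.562, -0.5], [0.562, -0.49], [0.562, -0.48], [0.562, -0.47]]
```

Emit:
carry_out:
  angular:
    - [0,0,0]
    - [0,0,0]
    - [0,0,0]
    - [0,0,0]
    - [0,0,0]
  delta_pos:
    - [-0.0017,0.0098,0]
    - [-0.0017,0.0098,0.05]
    - [-0.0017,0.0098,0.1]
    - [-0.0133,0.075,0.1]
    - [-0.024,0.1367,0.1]
  jaw: [-1,-1,-1,-1,-1]

```text
time_s: 16.02
position: [0.4431, 0.0763, 0.2121]
ee_rot: [0.642, 0.766, 0.001, 0.001]
force: [0.2, 0.5, 0.3]
finger_gap: 0.0
finger_force: 0.0
```

Converted, -0.06 m is -0.1, -0.03 m is -0.05.

Emit:
carry_out:
  angular:
    - [0,0,0]
    - [0,0,0]
    - [0,0,0]
    - [0,0,0]
  delta_pos:
    - [0,0,0]
    - [0,0,-0.05]
    - [0,0,-0.1]
    - [0,0,-0.1]
  jaw: [-1,-1,-1,-1]

```text
time_s: 16.52
position: [0.4408, 0.0751, 0.1496]
ee_rot: [0.642, 0.767, -0.001, -0.001]
force: [-0.5, -0.2, -0.4]
finger_gap: 0.0003
finger_force: 0.0
```

```bash
python3 -c "
from loc import *
print(wheel('scene')[0][:4])"
```

```text
t 16.52 pos [0.4408 0.0751 0.1496] clampxyz -0.0012 0.0662 0.1496 
tooly-deg 10.13 toolz [-0.004 -0.001 -1.   ] F [-0.55 -0.16 -0.37] gap 0.0003 [ 0.01  0.25  1.92 -0.    0.98 -0.16]
theta(ball contact) -0.588 -33.7 Fc [-0.57 -0.06 -0.37] T 0.016
[[0.599, -0.5], [0.599, -0.49], [0.599, -0.48], [0.599, -0.47]]
```

Converted, -0.0295 m is -0.0492, -0.0236 m is -0.0393.

Emit:
carry_out:
  angular:
    - [0,0,0]
    - [0,0,0]
    - [0,0,0]
    - [0,0,0]
    - [0,0,0]
  delta_pos:
    - [0.0018,-0.0098,0]
    - [0.0035,-0.0197,0]
    - [0.0052,-0.0295,0]
    - [0.007,-0.0393,0]
    - [0.0087,-0.0492,0]
  jaw: [-1,-1,-1,-1,-1]

```text
time_s: 17.2
position: [0.4479, 0.047, 0.1521]
ee_rot: [0.642, 0.767, 0.001, -0.0]
force: [-1.8, 6.7, 3.4]
finger_gap: -0.0004
finger_force: 3.5
```

```bash
python3 loc.py
```

```text
t 17.2 pos [0.4479 0.047  0.1521] clampxyz 0.0008 0.0374 0.1521 
tooly-deg 10.09 toolz [ 0.002  0.002 -1.   ] F [-1.85  6.69  3.37] gap -0.0004 [-0.05  0.24  1.92  0.    0.98 -0.23]
theta(ball contact) -0.177 -10.1 Fc [-0.65  6.91  3.37] T 0.428
```

Converted, -0.0217 m is -0.0362, 0.001 m is 0.0017.

Emit:
carry_out:
  angular:
    - [0,0,0]
    - [0,0,0]
    - [0,0,0]
    - [0,0,0]
  delta_pos:
    - [0.0017,-0.009,0]
    - [0.0032,-0.018,0]
    - [0.0048,-0.0272,0]
    - [0.0063,-0.0362,0]
  jaw: [-1,-1,-1,-1]

```text
time_s: 17.7
position: [0.4516, 0.0251, 0.1521]
ee_rot: [0.642, 0.767, 0.001, -0.0]
force: [-1.1, 5.5, 2.3]
finger_gap: 0.0001
finger_force: 3.0
```

```bash
python3 loc.py
```

```text
t 17.7 pos [0.4516 0.0251 0.1521] clampxyz 0.0007 0.0151 0.1521 
tooly-deg 10.09 toolz [ 0.001  0.002 -1.   ] F [-1.05  5.5   2.33] gap 0.0001 [-0.1   0.25  1.92  0.    0.98 -0.28]
theta(ball contact) 0.118 6.8 Fc [-0.08  5.6   2.33] T 0.413
```

Converted, -0.0118 m is -0.0197, -0.0079 m is -0.0132.

Emit:
carry_out:
  angular:
    - [0,0,0]
    - [0,0,0]
    - [0,0,0]
  delta_pos:
    - [0.0012,-0.0065,0]
    - [0.0023,-0.0132,0]
    - [0.0035,-0.0197,0]
  jaw: [-1,-1,-1]

```text
time_s: 18.08
position: [0.4536, 0.0134, 0.1518]
ee_rot: [0.642, 0.767, 0.001, -0.0]
force: [0.3, 6.5, -1.9]
finger_gap: -0.0
finger_force: 3.1
```

```bash
python3 loc.py
```

```text
t 18.07 pos [0.4536 0.0134 0.1518] clampxyz 0.0006 0.0032 0.1518 
tooly-deg 10.09 toolz [ 0.001  0.002 -1.   ] F [ 0.33  6.53 -1.94] gap -0.0 [-0.12  0.25  1.91  0.    0.98 -0.3 ]
theta(ball contact) 0.277 15.9 Fc [ 1.47  6.38 -1.94] T 0.451
```

Emit:
carry_out:
  angular:
    - [0,0,0]
    - [0,0,0]
  delta_pos:
    - [0.0012,-0.0065,0]
    - [0.002,-0.0115,0]
  jaw: [-1,-1]

```text
time_s: 18.32
position: [0.4545, 0.0066, 0.1515]
ee_rot: [0.642, 0.766, 0.001, -0.001]
force: [0.1, 7.1, -3.3]
finger_gap: -0.0001
finger_force: 3.4
```

```bash
python3 -c "
from loc import *
print(wheel('scene')[0][:4])
w=viewer.get_image('top')
for e in cut_out('top','coupon_long')[:4]:
    q=rect(w,e['mask'],.085); D=np.array(q[0])/1000-p[:2]; print(e['p'],q,c*D[0]+sn*D[1],-sn*D[0]+c*D[1])"
```

```text
t 18.32 pos [0.4545 0.0066 0.1515] clampxyz 0.0004 -0.0036 0.1515 
tooly-deg 10.08 toolz [ 0.001  0.002 -1.   ] F [ 0.05  7.12 -3.34] gap -0.0001 [-0.14  0.25  1.91  0.    0.98 -0.32]
theta(ball contact) 0.372 21.3 Fc [ 1.29  7.01 -3.34] T 0.448
[[0.553, -0.65], [0.551, -0.69], [0.551, 0.36], [0.551, 0.35]]
0.83 ((555.9263916015625, -117.43670654296875), (94.15153503417969, 47.95357894897461), 13.904495239257812) 0.07859376886899391 -0.14341947307137223
0.61 ((620.7977294921875, 40.37401580810547), (95.42095947265625, 49.2871208190918), 10.057709693908691) 0.16996065748527248 0.0006798198945129827
0.6 ((396.2492980957031, -118.05076599121094), (91.60406494140625, 47.588706970214844), 1.382908582687378) -0.0787494844806748 -0.11621190271261171
```

Converted, -0.0049 m is -0.0082, -0.003 m is -0.005.

Emit:
carry_out:
  angular:
    - [0,0,0]
    - [0,0,0]
  delta_pos:
    - [0.0008,-0.005,0]
    - [0.0015,-0.0082,0]
  jaw: [-1,-1]

```text
time_s: 18.73
position: [0.455, 0.0019, 0.1513]
ee_rot: [0.642, 0.767, 0.001, -0.001]
force: [-1.0, 7.5, -2.8]
finger_gap: -0.0001
finger_force: 3.6
```

```bash
python3 loc.py
```

```text
t 18.73 pos [0.455  0.0019 0.1513] clampxyz 0.0 -0.0083 0.1513 
tooly-deg 10.08 toolz [-0.     0.003 -1.   ] F [-1.05  7.48 -2.85] gap -0.0001 [-0.15  0.25  1.91  0.    0.98 -0.33]
theta(ball contact) 0.439 25.1 Fc [ 0.27  7.54 -2.85] T 0.464
```

Converted, -0.0039 m is -0.0065, -0.002 m is -0.0033.

Emit:
carry_out:
  angular:
    - [0,0,0]
    - [0,0,0]
  delta_pos:
    - [0.0007,-0.0033,0]
    - [0.0012,-0.0065,0]
  jaw: [-1,-1]

```text
time_s: 18.98
position: [0.4555, -0.0018, 0.1512]
ee_rot: [0.642, 0.766, 0.001, -0.001]
force: [-1.4, 8.0, -2.7]
finger_gap: 0.0005
finger_force: 3.9
```

```bash
python3 loc.py
```

```text
t 18.98 pos [ 0.4555 -0.0018  0.1512] clampxyz -0.0001 -0.0121 0.1512 
tooly-deg 10.08 toolz [-0.001  0.003 -1.   ] F [-1.37  8.03 -2.71] gap 0.0005 [-0.16  0.25  1.91  0.    0.98 -0.34]
theta(ball contact) 0.495 28.3 Fc [ 0.05  8.15 -2.71] T 0.482
```

Converted, -0.0039 m is -0.0065, 0.001 m is 0.0017.

Emit:
carry_out:
  angular:
    - [0,0,0]
    - [0,0,0]
  delta_pos:
    - [0.0007,-0.0033,0.0017]
    - [0.0012,-0.0065,0.0017]
  jaw: [-1,-1]

```text
time_s: 19.23
position: [0.4559, -0.0054, 0.1521]
ee_rot: [0.642, 0.766, 0.001, -0.002]
force: [-1.8, 9.0, -3.8]
finger_gap: -0.0001
finger_force: 4.4
```

```bash
python3 -c "
from loc import *
print(wheel('scene')[0][:4],bot.get_state()['force']);print(wheel('scene')[0][:1],bot.get_state()['force'])"
```

```text
t 19.23 pos [ 0.4559 -0.0054  0.1521] clampxyz -0.0004 -0.0157 0.1521 
tooly-deg 10.07 toolz [-0.001  0.003 -1.   ] F [-1.78  8.96 -3.78] gap -0.0001 [-0.17  0.25  1.91  0.    0.99 -0.34]
theta(ball contact) 0.55 31.5 Fc [-0.2   9.13 -3.78] T 0.491
[[0.572, -0.5], [0.572, -0.49], [0.572, -0.48], [0.572, -0.47]] [-1.04695271  7.18908095 -2.96555517]
[[0.572, -0.5]] [-1.26790473  7.85916145 -3.51881226]
```

Converted, 0.082 m is 0.1367, 0.06 m is 0.1.

Emit:
carry_out:
  angular:
    - [0,0,0]
    - [0,0,0]
    - [0,0,0]
    - [0,0,0]
    - [0,0,0]
  delta_pos:
    - [-0.0017,0.0098,0]
    - [-0.0017,0.0098,0.05]
    - [-0.0017,0.0098,0.1]
    - [-0.0133,0.075,0.1]
    - [-0.024,0.1367,0.1]
  jaw: [-1,-1,-1,-1,-1]

```text
time_s: 19.95
position: [0.4435, 0.0755, 0.2134]
ee_rot: [0.642, 0.766, 0.001, 0.002]
force: [-0.2, 0.0, 0.1]
finger_gap: -0.0001
finger_force: 0.0
```

Converted, -0.062 m is -0.1033, -0.03 m is -0.05.

Emit:
carry_out:
  angular:
    - [0,0,0]
    - [0,0,0]
    - [0,0,0]
    - [0,0,0]
    - [0,0,0]
  delta_pos:
    - [0,0,0]
    - [0,0,-0.05]
    - [0,0,-0.1033]
    - [0,0,-0.1033]
    - [0.0008,-0.005,-0.1033]
  jaw: [-1,-1,-1,-1,-1]

```text
time_s: 20.58
position: [0.4438, 0.0716, 0.1508]
ee_rot: [0.642, 0.767, 0.0, 0.001]
force: [-0.8, -1.0, 0.2]
finger_gap: -0.0001
finger_force: 0.0
```

```bash
python3 -c "
from loc import *
print(wheel('scene')[0][:4])"
```

```text
t 20.57 pos [0.4438 0.0716 0.1508] clampxyz 0.0012 0.0623 0.1508 
tooly-deg 10.14 toolz [ 0.001 -0.    -1.   ] F [-0.83 -0.97  0.23] gap -0.0001 [ 0.01  0.24  1.92 -0.    0.97 -0.17]
theta(ball contact) -0.528 -30.2 Fc [-0.99 -0.81  0.23] T -0.065
[[0.603, -0.5], [0.603, -0.49], [0.603, -0.48], [0.603, -0.47]]
```

Converted, -0.0079 m is -0.0132, 0.001 m is 0.0017.

Emit:
carry_out:
  angular:
    - [0,0,0]
    - [0,0,0]
    - [0,0,0]
  delta_pos:
    - [0.0008,-0.005,0]
    - [0.0017,-0.0098,0]
    - [0.0023,-0.0132,0]
  jaw: [-1,-1,-1]

```text
time_s: 21.0
position: [0.4444, 0.0661, 0.1509]
ee_rot: [0.642, 0.766, 0.002, -0.001]
force: [-2.0, 9.7, 3.9]
finger_gap: 0.0
finger_force: 5.3
```

```bash
python3 loc.py
```

```text
t 21.0 pos [0.4444 0.0661 0.1509] clampxyz 0.0008 0.0567 0.1509 
tooly-deg 10.06 toolz [ 0.001  0.004 -1.   ] F [-2.02  9.72  3.89] gap 0.0 [-0.01  0.24  1.92  0.    0.97 -0.19]
theta(ball contact) -0.445 -25.5 Fc [-0.3   9.92  3.89] T 0.503
```

Converted, -0.0039 m is -0.0065, -0.002 m is -0.0033.

Emit:
carry_out:
  angular:
    - [0,0,0]
    - [0,0,0]
  delta_pos:
    - [0.0007,-0.0033,0]
    - [0.0012,-0.0065,0]
  jaw: [-1,-1]

```text
time_s: 21.25
position: [0.4449, 0.0623, 0.1508]
ee_rot: [0.642, 0.766, 0.002, -0.001]
force: [-2.4, 11.5, 5.1]
finger_gap: -0.0001
finger_force: 5.3
```

```bash
python3 loc.py
```

```text
t 21.25 pos [0.4449 0.0623 0.1508] clampxyz 0.0006 0.0529 0.1508 
tooly-deg 10.07 toolz [ 0.001  0.004 -1.   ] F [-2.41 11.5   5.09] gap -0.0001 [-0.02  0.24  1.92  0.    0.98 -0.2 ]
theta(ball contact) -0.39 -22.3 Fc [-0.37 11.74  5.09] T 0.612
```

Converted, -0.003 m is -0.005, -0.0015 m is -0.0025.

Emit:
carry_out:
  angular:
    - [0,0,0]
    - [0,0,0]
  delta_pos:
    - [0.0005,-0.0025,0]
    - [0.0008,-0.005,0]
  jaw: [-1,-1]

```text
time_s: 21.5
position: [0.4454, 0.0593, 0.1508]
ee_rot: [0.642, 0.766, 0.002, -0.001]
force: [-2.3, 10.3, 3.6]
finger_gap: -0.0001
finger_force: 5.3
```

```bash
python3 loc.py | tail -1
```

```text
theta(ball contact) -0.347 -19.9 Fc [-0.5  10.53  3.6 ] T 0.612
```

Converted, -0.003 m is -0.005, -0.0015 m is -0.0025.

Emit:
carry_out:
  angular:
    - [0,0,0]
    - [0,0,0]
  delta_pos:
    - [0.0005,-0.0025,0]
    - [0.0008,-0.005,0]
  jaw: [-1,-1]

```text
time_s: 21.75
position: [0.4458, 0.0563, 0.1508]
ee_rot: [0.642, 0.766, 0.002, -0.001]
force: [-2.5, 11.0, 4.9]
finger_gap: -0.0005
finger_force: 5.3
```

```bash
python3 loc.py | tail -1
```

```text
theta(ball contact) -0.305 -17.5 Fc [-0.55 11.25  4.94] T 0.638
```

Converted, -0.0017 m is -0.0028, -0.001 m is -0.0017.

Emit:
carry_out:
  angular:
    - [0,0,0]
    - [0,0,0]
    - [0,0,0]
  delta_pos:
    - [0.0003,-0.0017,0]
    - [0.0005,-0.0028,0]
    - [0.0005,-0.0028,0]
  jaw: [-1,-1,-1]

```text
time_s: 22.12
position: [0.4461, 0.0545, 0.1507]
ee_rot: [0.642, 0.766, 0.002, -0.001]
force: [-1.8, 10.2, 3.8]
finger_gap: -0.0002
finger_force: 5.1
```

```bash
python3 loc.py | tail -1
```

```text
theta(ball contact) -0.28 -16.1 Fc [ 0.   10.36  3.81] T 0.627
```

The push has reached 1.5 times the free-running value, so I stop here, back off and lift clear.

Converted, 0.15 m is 0.25, 0.13 m is 0.2167.

Emit:
carry_out:
  angular:
    - [0,0,0]
    - [0,0,0]
    - [0,0,0]
    - [0,0,0]
    - [0,0,0]
  delta_pos:
    - [-0.002,0.0115,0]
    - [-0.003,0.0163,0.05]
    - [-0.003,0.0163,0.1333]
    - [-0.003,0.0163,0.2167]
    - [-0.003,0.0163,0.25]
  jaw: [-1,-1,-1,-1,-1]

```text
time_s: 22.75
position: [0.4462, 0.0623, 0.3035]
ee_rot: [0.642, 0.767, 0.002, 0.003]
force: [0.1, 0.3, -0.2]
finger_gap: 0.0001
finger_force: 0.0
```

```bash
python3 -c "
from loc import *
print(wheel('scene')[0][:4])
w=viewer.get_image('wrist'); cv2.imwrite('pics/end.png',w['color'][:,:,::-1])"
```

```text
t 22.75 pos [0.4462 0.0623 0.3035] clampxyz 0.0018 0.0527 0.3035 
tooly-deg 10.15 toolz [ 0.006 -0.001 -1.   ] F [ 0.09  0.3  -0.2 ] gap 0.0001 [-0.01  0.07  1.71 -0.    1.36 -0.19]
theta(ball contact) -0.387 -22.2 Fc [ 0.14  0.28 -0.2 ] T 0.028
[[0.64, -0.3], [0.64, -0.29], [0.632, -0.31], [0.628, -0.28]]
```

View pics/end.png

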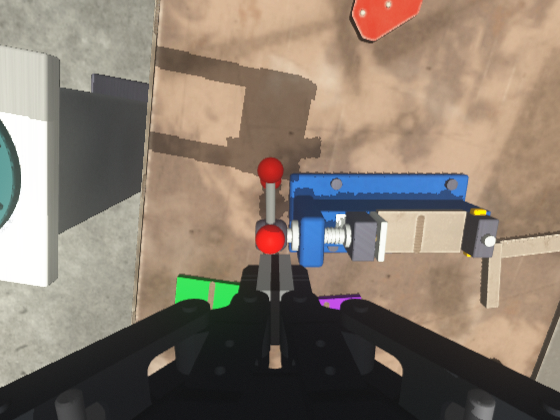

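The coupon, about (424,232), is nipped between the jaw (383,240) and the stop (480,232). The wheel has stayed where it was left (−0.29), and the gripper is clear.

```bash
python3 -c "
from workcell import bot
print(bot.sign_off())"
```

```text
the job is handed in; nothing more can be done
None
```

The longer coupon lies flat and centred on the clamp bed, nipped at an estimated 40 N: the last push needed about 1.5 times the free-running torque (0.63 against 0.42 N m). The gripper is clear, and the job was handed in at about 23 s; no verdict came back.

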